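Snap the wide test-block cabinet shut

ROBOT

A 6-joint arm with a two-finger parallel gripper is mounted at the origin on the work surface. World frame = base frame: x ahead of the robot, y to its left, z up, the work surface at z = 0. Lengths are in mm, angles in rad, forces in N, time in s.
With the tool pointing down it reaches from about 275 to 750 mm from the base axis. Payload 10.2 kg.
Tool frame: the origin (TCP) lies midway between the tips of the shut fingers; the grasp point (between the pads) lies 19 mm behind it; z points along the fingers, y is the direction in which the jaws open and shut (so a half turn about z gives the same grasp; the last joint's range is limited). The gripper opens to 85 mm and grips with 20 to 120 N. Pads are 22 mm wide; open, the fingers measure 114 mm over their backs; the gripper's body (76 mm by 85 mm) begins 54 mm behind the grasp point. The pads swing forward as they close: fully open they stand 13 mm farther back than shut.
Start: joints at [0.952, 0.313, 1.498, -0, 1.331, -0.223], TCP at [202.425, 484.412, 231.294] pointing down, gripper open.
Joint ranges: [-2.94, 2.94], [-0.97, 2.17], [0.19, 2.56], [-1.23, 4.37], [0.02, 3.11], [-2.88, 2.88]. Speed limits (rad/s): [2.39, 2.39, 3.01, 3.14, 3.14, 3.14].

INTERFACE

Orientations are given as a unit quaternion [w, x, y, z].
In Python, from rig import sense, optics, ctrl gives the robot as it stands.
- The arm moves only by the tool play_rows, never from a script. Its argument "plan" is a list of rows, each a list of 7 numbers: the shift along the world's x, y, z in mm, then the turn, a rotation vector about the world's x, y, z in rad, then the opening, from -1 (shut) to 1 (fully open), so that 0 is half open. A call has 1 to 5 rows; each row shifts and turns the pose as measured when the row begins; what a row does not reach is not made up. A row lasts 1/12 s, in which the tool goes at most 41.7 mm and 7.16 degrees, less where a joint would pass 70% of its speed; a pose out of reach is approached as far as the arm can. A call is refused whole if a number of a shift passes 41.7 or a number of a turn 0.125, either way. A call with a gripper value outside its range is refused whole. The fingers move at their own pace and stop on an object; "grip_force" is the grip in N (left out, the last holds). Time passes only in rows, so rows that do not move let the fingers close. It gives the time, the measured TCP pose, the force and the opening at its end, in the units of the state.
- sense(): the state, without advancing time (a new reading comes with each control period).
- optics.capture(name): name is "side" or "top" or "wrist"; returns a dict with "img" (400x640x3 uint8, blue, green, red), "fx", "fy", "cx", "cy" (pixels), "world_to_cam" (4x4, takes a point from world to camera coordinates). Camera axes: x right, y up, looking along -z (the intrinsics and any distortion apply to the point x, -y, -z); pixel columns grow to the right and rows downward; lengths in mm; the calibration is good to about 2 mm. The wrist camera is an equidistant fisheye: a pixel r from the principal point sees the ray r / f radians off the axis. A picture is of the moment at which its call begins. There is no depth.
- ctrl.finish_job(): hands the job in, once; it reports no verdict.
The state is a dict: "time_s": time; "joints": joint angles; "dq": joint speeds; "tau": joint torques, N m; "eef_pos": TCP position; "ee_rot": TCP orientation; "force": force on the tool from outside, world axes, zero at the start; "wrist_torque": the same for the moment, N m; "grip_width": opening from 0.0 (shut) to 1.0 (fully open).
Only numpy, scipy, OpenCV 4.12 (cv2) and the standard library are available. Lean on these libraries where they do the work, as an engineer would, in place of code of your own. Each camera call takes 0.05 s, during which the arm holds its last target. There are 200 camera calls.

TASK

The doors of both small bench cabinets have been left ajar. Push the door of the wider cabinet (the one with the round test blocks) shut, past its roller catch, until it snaps fully home, and let go; leave the door of the narrower cabinet standing where it is.

Things in the scene. Friction and masses are not known exactly. Their poses are not given: they have to be found in the camera images.
- wide_door (a joint): wide cabinet's door angle, rad: 0 fully shut, grows as it opens. Upright hinge at its left edge (facing it); seen from above it closes counter-clockwise. It stays where left down to 0.1 rad; there its inside ridge meets a sprung white roller and the free edge needs a push of about 6 N; past 0.03 rad the roller draws it home to a firm stop at 0. Door 236 mm wide, 194 high, 15 thick.
- wide_push (a point): on the white outer face of the wide cabinet's door, 30 mm in from the free edge, 35 below its top edge, 206 from the hinge; moves with the door. Axes: z up, x square into the door (the closing push), y along it to the hinge. Bare here; a black knob (28 mm across, 28 out) sits 62 mm lower. Cabinet: fixed, grey, 240 mm wide, 170 deep, 200 high, clear top, steel discs inside.
- wide_hinge (a point): on the upright hinge axis of the wide cabinet's door, level with wide_push, in the plane of the door's outer face; its axes turn with the door as those of wide_push do.
- narrow_push (a point): like point on the narrow cabinet's door (146 mm wide, hinged at its right edge), 30 mm in from the free edge and 35 below its top, on the outer face; to be left alone. That cabinet: fixed, 150 mm wide, same height, depth and colours, rectangular steel plates inside. Axes: z up, x into the door, y along it to the free edge.

How it is judged:
By the outcome, as a careful person would: the job done as asked, in the order asked, and still so for the second after the job is handed in, with the robot touching nothing.
It also fails if it takes over 32 s, if anything falls off the work surface, if the arm or the gripper's body presses on something with over 40 N, if the wrist force passes 120 N, or if a joint passes its speed limit or range.

## Working session

There is one attempt and no reset: what is moved stays moved. The work goes in short steps, Python scripts to look and compute and a tool call to move; the robot and the scene stay as the last step left them, time stands still between calls to the robot, and variables do not carry over. Pictures are saved under pics/ and viewed, about 8 in all and at most 12, crops included, and the job is handed in when it is done.

Besides the shell and the picture viewer there is one more tool, called after "Call:" as name(argument=value, ...) on one line, values as JSON. play_rows: Moves the arm, as the interface text tells. Its arguments: {"type":"object","properties":{"plan":{"type":"array"},"grip_force":{"type":"number"}},"required":["plan"]}

```bash
mkdir -p pics
python3 - <<'E'
from rig import sense, optics
import cv2,json,numpy as np,pickle
s=sense(); print({k:np.round(v,3).tolist() for k,v in s.items()})
d={}
for n in("top","side"):
    c=optics.capture(n); d[n]=c; cv2.imwrite(f"pics/{n}0.png",c["img"])
    print(n,c["fx"],c["fy"],c["cx"],c["cy"],[k for k in c]); print(np.round(c["world_to_cam"],3).tolist())
pickle.dump(d,open("c0.pkl","wb"))
E
```

```text
{'time_s': 0.0, 'joints': [0.952, 0.313, 1.498, 0.0, 1.331, -0.223], 'dq': [-0.001, -0.0, 0.0, 0.002, 0.001, 0.002], 'tau': [-0.0, -41.228, -25.974, -0.0, 0.004, 0.0], 'eef_pos': [202.259, 484.201, 230.728], 'ee_rot': [-0.0, 0.197, 0.98, -0.001], 'force': [0.323, -0.73, -0.239], 'wrist_torque': [0.033, 0.055, 0.028], 'grip_width': 0.996}
top 472.2415454511757 472.2415454511757 315.94306463087355 202.12495116917898 ['img', 'fx', 'fy', 'cx', 'cy', 'world_to_cam']
[[0.019, -0.999, -0.026, 4.951], [0.996, 0.017, 0.083, -608.904], [-0.082, -0.028, 0.996, -1055.894], [0.0, 0.0, 0.0, 1.0]]
side 406.6778957647155 406.6778957647155 315.9282568389741 200.9163384407916 ['img', 'fx', 'fy', 'cx', 'cy', 'world_to_cam']
[[0.42, -0.907, 0.004, -250.428], [0.608, 0.285, 0.74, -490.662], [-0.673, -0.309, 0.672, -492.744], [0.0, 0.0, 0.0, 1.0]]
```

View pics/top0.png

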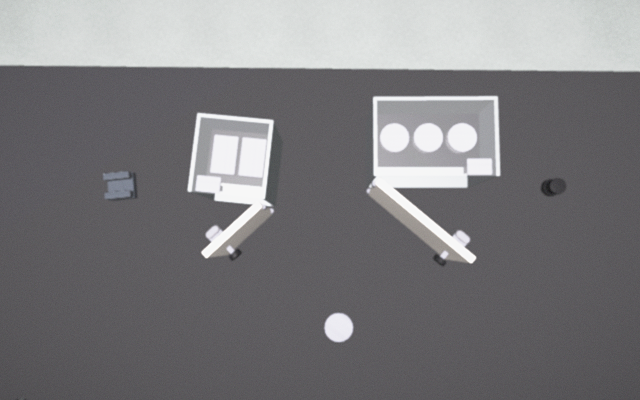

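View pics/side0.png

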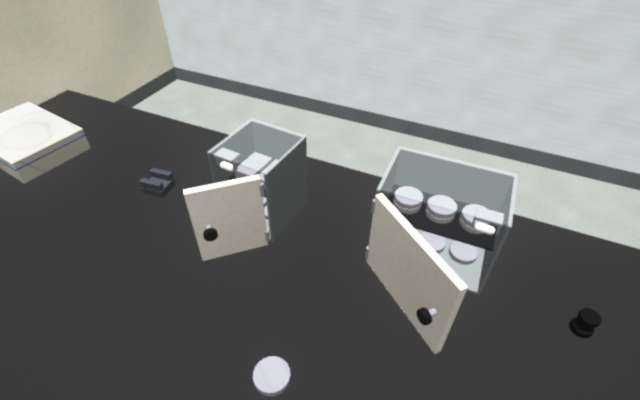

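The top view shows the wide cabinet at right: its door hinge is near (372,186) and its free edge near (472,260). The narrow cabinet is at left, with its door's free edge near (206,254). The side view agrees, and the arm is out of frame in both. Next I measure the door's top strip.

```bash
cat > h.py <<'E'
import numpy as np,cv2
def ray(c,u,v):
    M=c["world_to_cam"];R=M[:3,:3];t=M[:3,3]
    d=R.T@np.array([(u-c["cx"])/c["fx"],-(v-c["cy"])/c["fy"],-1]);return -R.T@t,d
def plane(c,u,v,z):
    o,d=ray(c,u,v);return o+d*(z-o[2])/d[2]
def proj(c,p):
    q=c["world_to_cam"][:3,:3]@np.asarray(p,float)+c["world_to_cam"][:3,3]
    return c["cx"]+c["fx"]*q[0]/-q[2],c["cy"]-c["fy"]*q[1]/-q[2]
def doorstrip(c,box,z,thr=225):
    x0,y0,x1,y1=box; g=c["img"][y0:y1,x0:x1].min(2)
    m=(g>thr).astype(np.uint8); n,l,s,_=cv2.connectedComponentsWithStats(m)
    i=1+np.argmax(s[1:,4]); ys,xs=np.where(l==i)
    P=np.array([plane(c,u+x0,v+y0,z)[:2] for u,v in zip(xs,ys)],np.float32)
    r=cv2.minAreaRect(P); return r,cv2.boxPoints(r),s[i]
E
python3 - <<'E'
import pickle,cv2,numpy as np
from h import *
d=pickle.load(open("c0.pkl","rb"));c=d["top"]
for box in((360,176,485,275),(195,196,280,265)):
  for thr in(215,230,240):
    r,b,s=doorstrip(c,box,197,thr);print(thr,np.round(r[1],1),np.round(b,1).tolist(),s.tolist())
for n,uv in(("wideTL",(373,97)),("wideTR",(498,97)),("BR",(499,175)),("BL",(375,184))):print(n,np.round(plane(c,*uv,200),1))
im=cv2.resize(c["img"][85:275,355:510],None,fx=3.5,fy=3.5,interpolation=cv2.INTER_CUBIC)[:600]
im2=cv2.resize(c["img"][100:275,180:285],None,fx=2.3,fy=2.3,interpolation=cv2.INTER_CUBIC)
o=np.zeros((600,790,3),np.uint8);o[:600,:im.shape[1]]=im[:600];o[:im2.shape[0],545:545+im2.shape[1]]=im2
cv2.imwrite("pics/crop.png",o)
E
```

```text
215 [242.7 125. ] [[483.3999938964844, -283.70001220703125], [581.0999755859375, -361.70001220703125], [732.4000244140625, -171.89999389648438], [634.7000122070312, -93.9000015258789]] [13, 0, 103, 87, 2122]
230 [241.2 122.6] [[483.6000061035156, -283.3999938964844], [578.7000122070312, -360.8999938964844], [731.0999755859375, -173.89999389648438], [636.0999755859375, -96.4000015258789]] [14, 0, 102, 87, 1951]
240 [240.7  84.7] [[484.0, -283.29998779296875], [549.7000122070312, -336.8999938964844], [701.7999877929688, -150.3000030517578], [636.0999755859375, -96.80000305175781]] [15, 0, 100, 87, 1534]
215 [ 81.9 161.4] [[483.5, 220.3000030517578], [588.7999877929688, 98.0], [650.9000244140625, 151.5], [545.5999755859375, 273.79998779296875]] [7, 0, 69, 62, 1042]
230 [ 81.1 161.2] [[483.8999938964844, 220.1999969482422], [589.9000244140625, 98.80000305175781], [651.0, 152.10000610351562], [545.0, 273.5]] [7, 0, 68, 62, 974]
240 [ 79.  161.2] [[484.1000061035156, 220.1999969482422], [591.0999755859375, 99.5999984741211], [650.2000122070312, 152.0], [543.0999755859375, 272.6000061035156]] [7, 0, 68, 62, 891]
wideTL [801.6 -96.3 200. ]
wideTR [ 804.2 -337.4  200. ]
BR [ 652.1 -337.4  200. ]
BL [ 631.  -101.6  200. ]
```

View pics/crop.png

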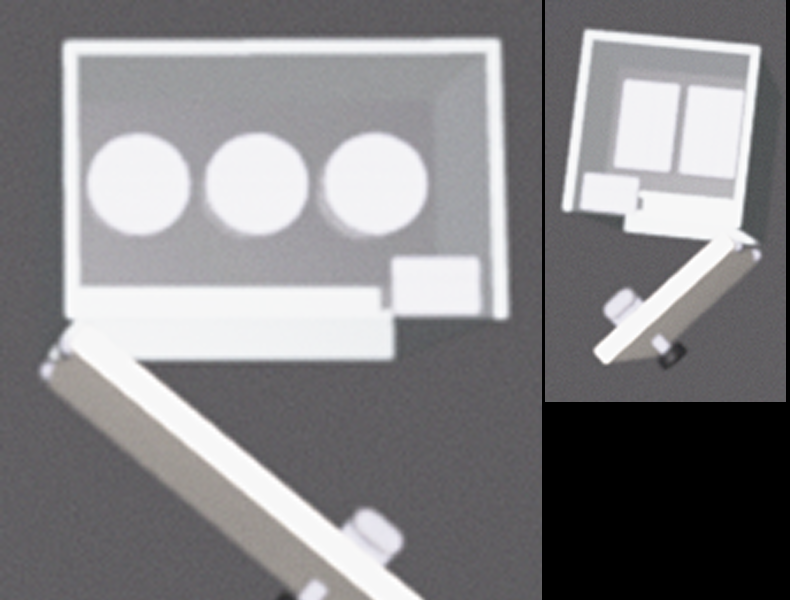

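The crop confirms that the strip's lower-left edge is the outer face. It runs from the hinge at about (635,-97) to the free corner at about (484,-283), which puts the door near 0.69 rad. Shut, the outer face will be at x≈635. With the fingers shut and the tool's present yaw, I'll cross at z≈231 to (440,-205), descend to z≈150 and push along the arc.

Call:
play_rows(plan=[[12,-35,0,0,0,0,-1],[12,-35,0,0,0,0,-1],[12,-35,0,0,0,0,-1],[12,-35,0,0,0,0,-1],[12,-35,0,0,0,0,-1]], grip_force=40)

```text
time_s: 0.52
eef_pos: [260.4, 306.4, 227.8]
ee_rot: [-0.002, 0.192, 0.981, -0.002]
force: [1.5, 0.3, 1.3]
grip_width: 0.297
```

Call:
play_rows(plan=[[12,-35,0,0,0,0,-1],[12,-35,0,0,0,0,-1],[12,-35,0,0,0,0,-1],[12,-35,0,0,0,0,-1],[12,-35,0,0,0,0,-1]])

```text
time_s: 0.93
eef_pos: [319.6, 123.0, 227.2]
ee_rot: [-0.002, 0.191, 0.982, -0.002]
force: [1.2, 1.0, -0.9]
grip_width: -0.003
```

Call:
play_rows(plan=[[12,-35,0,0,0,0,-1],[12,-35,0,0,0,0,-1],[12,-35,0,0,0,0,-1],[12,-35,0,0,0,0,-1],[12,-35,0,0,0,0,-1]])

```text
time_s: 1.35
eef_pos: [379.3, -61.6, 227.2]
ee_rot: [-0.001, 0.191, 0.982, -0.002]
force: [0.3, 0.6, 1.5]
grip_width: 0.001
```

Call:
play_rows(plan=[[16,-36,0,0,0,0,-1],[16,-36,0,0,0,0,-1],[16,-36,0,0,0,0,-1],[12,-28,0,0,0,0,-1],[0,0,-20,0,0,0,-1]])

```text
time_s: 1.77
eef_pos: [441.8, -211.9, 208.1]
ee_rot: [0.001, 0.195, 0.981, -0.003]
force: [0.7, 0.0, -0.4]
grip_width: -0.002
```

Call:
play_rows(plan=[[0,0,-25,0,0,0,-1],[0,0,-20,0,0,0,-1],[0,0,-8,0,0,0,-1],[0,0,0,0,0,0,-1]])

```text
time_s: 2.1
eef_pos: [440.5, -213.5, 148.9]
ee_rot: [-0.002, 0.196, 0.981, -0.002]
force: [-1.2, -0.2, 0.7]
grip_width: 0.0
```

Run:
```python
from rig import sense, optics
from h import *
s=sense();p=s["eef_pos"];print(np.round(p,1),np.round(s["force"],1))
c=optics.capture("top");print(proj(c,p));c2=optics.capture("side");print(proj(c2,p))
cv2.imwrite("pics/a1.png",np.vstack([c["img"][80:330,150:],c2["img"][100:400,150:]]))
n=np.array([.776,-.63]);print("dist to face",(np.array([505,-257])-p[:2])@n,"lateral",(p[:2]-[635,-97])@np.array([-.63,-.776]))
```

```text
[ 440.5 -213.5  148.9] [-1.2 -0.2  0.7]
(np.float64(428.10380660704243), np.float64(283.28877444197894))
(np.float64(400.12669548592135), np.float64(313.985043147633))
dist to face 77.47688760365742 lateral 212.9275038165489
```

View pics/a1.png

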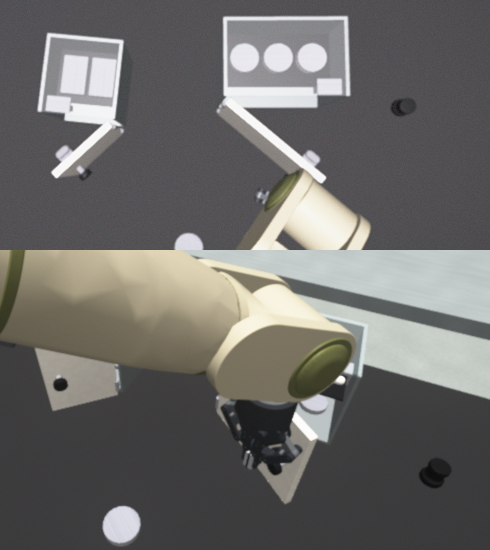

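Top pane: the wrist is in front of the wide door. Side pane: the shut fingers stand clear outside the face near the free edge, above the knob. Now I push.

Call:
play_rows(plan=[[16,-11,0,0,0,0,-1],[16,-11,0,0,0,0,-1],[8,-5,0,0,0,0,-1],[8,-5,0,0,0,0,-1],[8,-5,0,0,0,0,-1]])

```text
time_s: 2.62
eef_pos: [500.9, -251.9, 158.5]
ee_rot: [0.004, 0.195, 0.981, -0.005]
force: [-0.2, 0.9, 0.0]
grip_width: 0.001
```

Call:
play_rows(plan=[[10,-8,0,0,0,0,-1],[10,-8,0,0,0,0,-1],[10,-8,0,0,0,0,-1],[11,-6,0,0,0,0,-1],[11,-6,0,0,0,0,-1]])

```text
time_s: 3.03
eef_pos: [556.8, -288.9, 166.8]
ee_rot: [0.008, 0.194, 0.981, -0.007]
force: [-0.8, 0.2, 0.1]
grip_width: -0.004
```

Call:
play_rows(plan=[[8,-3,-8,0,0,0,-1],[8,-3,-6,0,0,0,-1],[0,0,-4,0,0,0,-1]])

```text
time_s: 3.28
eef_pos: [577.9, -296.8, 156.9]
ee_rot: [0.015, 0.193, 0.981, -0.009]
force: [0.2, 0.0, -0.0]
grip_width: -0.001
```

Run:
```python
from rig import sense, optics
from h import *
s=sense();print(np.round(s["eef_pos"],1),np.round(s["force"],1),np.round(s["joints"],2))
c=optics.capture("top");c2=optics.capture("side")
cv2.imwrite("pics/a2.png",np.vstack([c["img"][80:330,150:],c2["img"][100:400,150:]]))
```

```text
[ 577.9 -296.8  156.9] [ 0.2  0.  -0. ] [-0.65  0.63  1.21 -0.    1.26 -1.83]
```

View pics/a2.png

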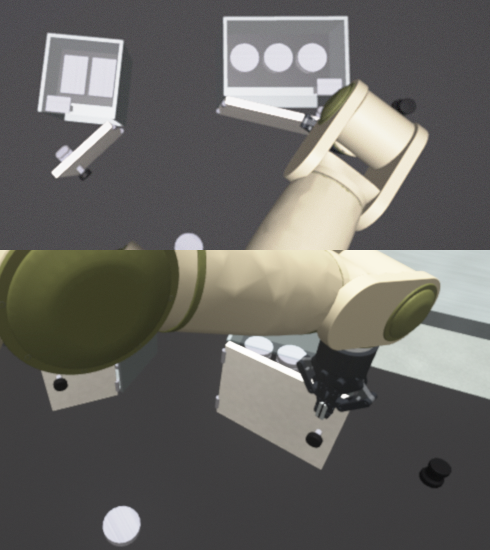

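The door has followed the fingers to about 0.2 rad, with contact above the knob. I push on gently through the catch.

Call:
play_rows(plan=[[7,-2,-4,0,0,0,-1],[7,-2,-3,0,0,0,-1],[6,-1,-2,0,0,0,-1],[6,-1,-2,0,0,0,-1]])

```text
time_s: 3.72
eef_pos: [605.6, -302.3, 152.9]
ee_rot: [0.018, 0.193, 0.981, -0.01]
force: [-11.1, 4.1, 12.7]
grip_width: -0.002
```

Call:
play_rows(plan=[[6,0,-2,0,0,0,-1],[5,0,-2,0,0,0,-1]])

```text
time_s: 3.88
eef_pos: [618.3, -303.0, 153.1]
ee_rot: [0.021, 0.193, 0.981, -0.011]
force: [2.4, -0.6, 4.7]
grip_width: 0.001
```

The force rose to 11 N and then dropped, so the door is past the roller. I nudge it gently to feel the stop.

Call:
play_rows(plan=[[4,0,0,0,0,0,-1],[3,0,0,0,0,0,-1]])

```text
time_s: 4.05
eef_pos: [621.8, -303.0, 153.3]
ee_rot: [0.014, 0.193, 0.981, -0.012]
force: [-39.6, 4.0, 11.7]
grip_width: -0.002
```

The fingers met the firm stop at x≈622, as predicted. Next I back off slowly, then lift clear.

Call:
play_rows(plan=[[-6,0,0,0,0,0,-1],[-12,0,0,0,0,0,-1],[-25,0,0,0,0,0,-1],[-30,0,0,0,0,0,-1],[-30,0,10,0,0,0,-1]])

```text
time_s: 4.47
eef_pos: [517.4, -301.2, 160.3]
ee_rot: [0.011, 0.191, 0.981, -0.011]
force: [-0.5, -0.4, -0.5]
grip_width: -0.003
```

Call:
play_rows(plan=[[-35,8,15,0,0,0,-1],[-35,8,15,0,0,0,-1],[-35,8,15,0,0,0,-1],[-35,8,15,0,0,0,-1],[0,0,0,0,0,0,-1]])

```text
time_s: 4.88
eef_pos: [368.1, -266.4, 222.6]
ee_rot: [0.009, 0.192, 0.981, -0.011]
force: [0.6, 0.4, 1.0]
grip_width: 0.001
```

Run:
```python
from rig import sense, optics
from h import *
import pickle
s=sense();print(s["time_s"],np.round(s["eef_pos"],1),np.round(s["force"],1),np.round(s["dq"],3))
c=optics.capture("top");c2=optics.capture("side")
cv2.imwrite("pics/a3.png",np.vstack([c["img"][80:330,150:],c2["img"][100:400,150:]]))
c0=pickle.load(open("c0.pkl","rb"))["top"]
print("narrow-door region diff",cv2.absdiff(c["img"],c0["img"])[196:265,195:280].max(2).mean(), "wide crop below")
cv2.imwrite("pics/a3z.png",cv2.resize(c["img"][90:220,360:515],None,fx=4.5,fy=4.5,interpolation=cv2.INTER_CUBIC))
```

```text
4.8833 [ 368.1 -266.4  222.6] [0.6 0.4 1. ] [ 0.024  0.068 -0.042  0.018 -0.044  0.043]
narrow-door region diff 13.195907928388747 wide crop below
```

View pics/a3.png

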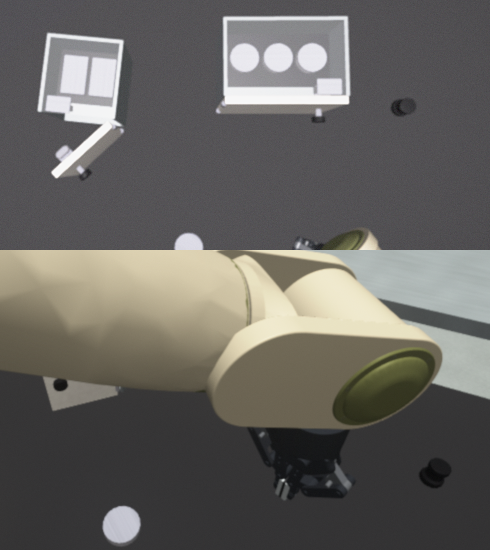

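View pics/a3z.png

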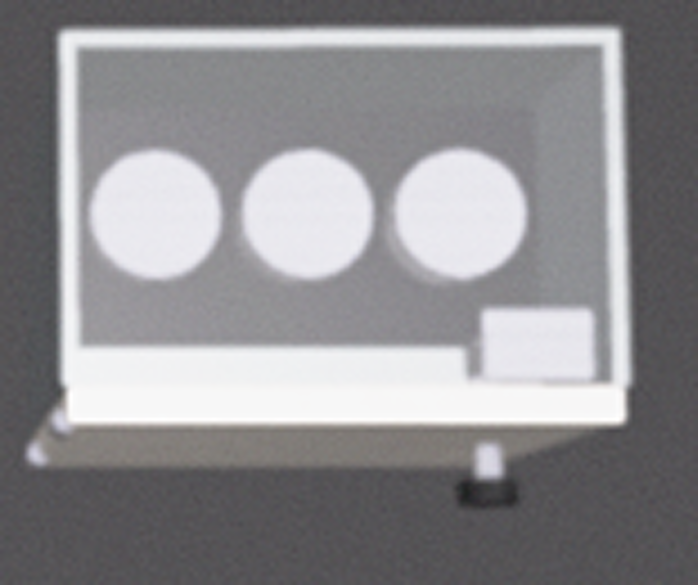

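The wide door lies flush along the cabinet front (crop rows 385–425 at both ends). The narrow door's free corner is at the same pixel as before, about (205,256). I compare its outline numerically once more, then hand in.

Run:
```python
from rig import optics, ctrl, sense
from h import *
c=optics.capture("top")
print(np.round(doorstrip(c,(195,196,280,265),197,230)[1],1).tolist(),np.round(sense()["force"],1))
print(ctrl.finish_job())
```

```text
[[484.8999938964844, 220.89999389648438], [591.0999755859375, 101.5999984741211], [649.2000122070312, 153.3000030517578], [543.0, 272.6000061035156]] [-0.   0.1 -0.6]
the job is handed in; nothing more can be done
None
```

The wide cabinet's door is shut and snapped home, and I handed the job in at about 5 s of the 32 s allowed. I pushed it with the closed fingers above the knob, then backed the arm off so it touches nothing.

- **Catch and stop:** The force at the fingers rose to about 11 N in x at the roller and then fell away. A light nudge met the firm stop at TCP x≈622 mm, close to the 624 mm I had predicted. That nudge peaked at about 40 N through the fingertips, more than I intended.
- **Wide door:** After I let go, the top view showed it flush with the cabinet front at both ends.
- **Narrow door:** Its outline was within 1–3 mm of the first measurement, which is about the measuring noise, so it stayed where it was. A cruder pixel comparison of that area gave a mean difference of 13 levels. I took that to be a lighting change, since the outline had not moved.
- **Force at hand-in:** It read close to zero.

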